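# Sort filled sample bottles and jars into their trays

### The job

Sort the brown glass sample containers into the dark grey trays: the two slim round bottles go into the divided tray, one in each bay, the two wide jars side by side into the long undivided tray, and the square bottle into the small square tray. Set each one down standing upright on the tray's floor without dropping it or knocking it over, and leave the clear beaker and the flask standing where they are.

Things in the scene. Friction and masses are not known exactly. Their poses are not given: they have to be found in the camera images.
- bottle_a: slim round bottle, brown glass, black screw cap, standing upright, 80 g. Body 38 mm diameter and straight-sided from 0 to 58 mm height, shoulder, then cap 28 mm diameter from 66 to 85 mm (top). Seen from above: a small black disc inside a brown ring. One of two alike. Origin: centre of its underside, z up along its axis.
- bottle_b: slim round bottle, brown glass, black screw cap, standing upright, 80 g. Body 38 mm diameter and straight-sided from 0 to 58 mm height, shoulder, then cap 28 mm diameter from 66 to 85 mm (top). Seen from above: a small black disc inside a brown ring. One of two alike. Origin: centre of its underside, z up along its axis.
- jar_a: squat wide jar, brown glass, black lid as wide as the jar, standing upright, 110 g. 54 mm diameter from bottom to top, 60 mm high, lid from 36 to 60 mm. Seen from above: a large black disc. One of two alike. Origin: centre of its underside, z up along its axis.
- jar_b: squat wide jar, brown glass, black lid as wide as the jar, standing upright, 110 g. 54 mm diameter from bottom to top, 60 mm high, lid from 36 to 60 mm. Seen from above: a large black disc. One of two alike. Origin: centre of its underside, z up along its axis.
- square_bottle: square bottle, brown glass, black screw cap, standing upright, 100 g. Body 42 x 42 mm with flat sides (across its x and y axes) from 0 to 52 mm height, cap 32 mm diameter from 58 to 74 mm (top). Seen from above: a black disc inside a brown square. Origin: centre of its underside, z up; it stands at any yaw.
- two_bay_tray: tray divided by one 4 mm wall into two equal bays. Dark grey plastic, fixed to the bench, floor 4 mm thick (inner floor 4 mm above the bench), walls 4 mm thick with their top 18 mm above the bench. Origin: centre of its underside, on the bench. Outside 92 mm along its x, 136 mm along its y; the dividing wall runs along its x through the middle and is as high as the rim; bay centres lie at y = +33 and -33 mm, each bay measures 84 mm (x) by 62 mm (y) inside.
- jar_tray: undivided long tray, the largest. Dark grey plastic, fixed to the bench, floor 4 mm thick (inner floor 4 mm above the bench), walls 4 mm thick with their top 18 mm above the bench. Origin: centre of its underside, on the bench. Outside 100 mm along its x, 160 mm along its y; inside 92 x 152 mm.
- square_tray: small square undivided tray. Dark grey plastic, fixed to the bench, floor 4 mm thick (inner floor 4 mm above the bench), walls 4 mm thick with their top 18 mm above the bench. Origin: centre of its underside, on the bench. Outside 92 x 92 mm, inside 84 x 84 mm, sides along its x and y.
- beaker: bystander: small open clear-glass beaker, 48 mm diameter at the rim, 60 mm high, loose, standing between two trays. Origin: centre of its underside, z up.
- flask: bystander: small conical clear-glass flask, 54 mm diameter at the base narrowing to a 28 mm lip, 75 mm high, loose, standing between two trays. Origin: centre of its underside, z up.
Mind the look-alikes: they are no part of the job. Leave any purple look-alike of the bottle_b alone.

How it is judged:
At the end, for the whole second after the job is handed in: Each slim bottle stands in its own bay of the divided tray, both jars stand in the long tray and the square bottle in the small square tray: each inside the walls, on the tray's floor (underside under 8 mm above the bench), within 0.1 rad of upright, released and at rest (((x of bottle_a in the frame of two_bay_tray between -0.025 and 0.025 m and y of bottle_a in the frame of two_bay_tray between 0.018 and 0.048 m and x of bottle_b in the frame of two_bay_tray between -0.025 and 0.025 m and y of bottle_b in the frame of two_bay_tray between -0.048 and -0.018 m) or (x of bottle_b in the frame of two_bay_tray between -0.025 and 0.025 m and y of bottle_b in the frame of two_bay_tray between 0.018 and 0.048 m and x of bottle_a in the frame of two_bay_tray between -0.025 and 0.025 m and y of bottle_a in the frame of two_bay_tray between -0.048 and -0.018 m)) and x of jar_a in the frame of jar_tray between -0.021 and 0.021 m and y of jar_a in the frame of jar_tray between -0.051 and 0.051 m and x of jar_b in the frame of jar_tray between -0.021 and 0.021 m and y of jar_b in the frame of jar_tray between -0.051 and 0.051 m and x of square_bottle in the frame of square_tray between -0.023 and 0.023 m and y of square_bottle in the frame of square_tray between -0.023 and 0.023 m and height (world z) of each of bottle_a, bottle_b, jar_a, jar_b, square_bottle below 0.008 m and angle between each of bottle_a, bottle_b, jar_a, jar_b, square_bottle's own z axis and vertical below 0.1 rad and linear speed of each of bottle_a, bottle_b, jar_a, jar_b, square_bottle below 0.02 m/s and angular speed of each of bottle_a, bottle_b, jar_a, jar_b, square_bottle below 0.2 rad/s); the robot touches nothing.
It fails at once if the beaker is tipped over or pushed more than 30 mm (distance of beaker from where it was at the start of the episode above 0.03 m or angle between beaker's own z axis and vertical above 0.5 rad).
It fails at once if the flask is tipped over or pushed more than 30 mm (distance of flask from where it was at the start of the episode above 0.03 m or angle between flask's own z axis and vertical above 0.5 rad).
It fails at once if a bottle or jar is dropped (falls free, faster than 0.7 m/s, as after 25 mm) or tips beyond 45 degrees ((angle between bottle_a's own z axis and vertical above 0.79 rad or (contact force between bottle_a and anything else below 0.01 N and linear speed of bottle_a above 0.7 m/s)) or (angle between bottle_b's own z axis and vertical above 0.79 rad or (contact force between bottle_b and anything else below 0.01 N and linear speed of bottle_b above 0.7 m/s)) or (angle between jar_a's own z axis and vertical above 0.79 rad or (contact force between jar_a and anything else below 0.01 N and linear speed of jar_a above 0.7 m/s)) or (angle between jar_b's own z axis and vertical above 0.79 rad or (contact force between jar_b and anything else below 0.01 N and linear speed of jar_b above 0.7 m/s)) or (angle between square_bottle's own z axis and vertical above 0.79 rad or (contact force between square_bottle and anything else below 0.01 N and linear speed of square_bottle above 0.7 m/s))).
It also fails if it takes over 144 s, if anything falls off the work surface, if the arm or the gripper's body presses on something with over 40 N, if the wrist force passes 120 N, or if a joint passes its speed limit or range.

### The arm

A 6-joint arm with a two-finger parallel gripper is mounted at the origin on the work surface. World frame = base frame: x ahead of the robot, y to its left, z up, the work surface at z = 0. Lengths are in m, angles in rad, forces in N, time in s.
With the tool pointing down it reaches from about 0.3 to 0.95 m from the base axis. Payload 3.1 kg.
Tool frame: the origin (TCP) lies midway between the tips of the shut fingers; the grasp point (between the pads) lies 19 mm behind it; z points along the fingers, y is the line along which they close (so a half turn about z gives the same grasp; the last joint's range is limited). The gripper opens to 85 mm and grips with 20 to 120 N. Pads are 22 mm wide; open, the fingers measure 114 mm over their backs; the gripper's body (76 mm by 85 mm) begins 54 mm behind the grasp point. The pads swing forward as they close: fully open they stand 13 mm farther back than shut.
Start: joints at [1.234, 0.308, 1.634, -0, 1.2, -0.07], TCP at [0.165, 0.603, 0.231] pointing down, gripper open.
Joint ranges: [-3.06, 3.06], [-0.79, 1.96], [0.05, 2.63], [-1.19, 4.34], [0.05, 2.64], [-2.94, 2.94]. Speed limits (rad/s): [2.79, 2.79, 3.14, 3.14, 3.14, 3.14].

### API

Orientations are given as a unit quaternion [w, x, y, z].
In Python, from bench import * gives the robot as it stands.
- The arm moves only by the tool jog_arm, never from a script. Its argument "targets" is one flat list of numbers, 5 for each row, row after row: the shift along the tool's x, y, z in units of 25 mm (1.0 is 25 mm), then the turn about the tool's z in units of 8 degrees (1.0 is 8 degrees), then the closure, from 0 (fully open) to 1 (shut). In form: [dx, dy, dz, yaw, hand, dx, dy, dz, yaw, hand, ...]. A call has 1 to 10 rows; each row shifts and turns the commanded pose from where the row before left it, along the tool's axes as they then stand; what a row does not reach is not made up. A row lasts 1/10 s, in which the tool goes at most 50 mm and 8.59 degrees, less where a joint would pass 70% of its speed; a pose out of reach is approached as far as the arm can. A call is refused whole if a number of a shift passes 1 or a number of a turn 1, either way. A call with a gripper value outside its range is refused whole. The fingers move at their own pace and stop on an object; "grip_force" is the grip in N (left out, the last holds). Time passes only in rows, so rows that do not move let the fingers close. It gives the time, the measured TCP pose, the force, the opening and the grip force at its end, in the units of the state.
- get_state(): the state, without advancing time (a new reading comes with each control period).
- camera(name): name is "side" or "top" or "wrist"; returns a dict with "frame" (480x640x3 uint8, red, green, blue), "fx", "fy", "cx", "cy" (pixels), "rvec" (rotation vector, rad) and "tvec" (3), from world to camera coordinates, as OpenCV has them; the wrist camera has in their place "tool_from_camera" (4x4, takes a point from camera to tool coordinates, whose origin is the TCP and whose axes are the flange's). Camera axes: x right, y down, z forward; pixel columns grow to the right and rows downward; lengths in m; the calibration is good to about 2 mm. A picture is of the moment at which its call begins: read the wrist's pose just before it. There is no depth.
- hand_in(): hands the job in; it is judged then, once.
Trained networks look in a picture, given as the dict that the camera call returned (one of the last four; its "shot" number tells which), for a name from the list of things; names that differ only in an ending like _2 or _b are one class to them, and where a whole thing is asked for, a point or a joint stands for the part that bears it (a point fixed in the world has none). Each returns a list of dicts, best first, with "p" (0 to 1); they miss things now and then, are a little off and sometimes report something else, mostly with a low value. They report only what shows in the picture. A call takes as long as a camera call. They do not tell look-alikes from the thing itself.
- look_for(picture, target): "box" ([centre column, centre row, width, height] as shares, 0 to 1, of the picture: columns of its width, rows of its height, round what is visible of it).
The state is a dict: "time": time; "joint_positions": joint angles; "qvel": joint speeds; "tau": joint torques, N m; "tool_pos": TCP position; "orientation": TCP orientation; "force": force on the tool from outside, world axes, zero at the start; "wrist_torque": the same for the moment, N m; "finger_gap": opening from 0.0 (shut) to 1.0 (fully open); "finger_force": force on a finger pad.
Only numpy, scipy, OpenCV 4.12 (cv2) and the standard library are available. Lean on these libraries where they do the work, as an engineer would, in place of code of your own. Each camera call takes 0.05 s, during which the arm holds its last target. There are 200 camera calls.

## Working session

There is one attempt and no reset: what is moved stays moved. The work goes in short steps, Python scripts to look and compute and a tool call to move; the robot and the scene stay as the last step left them, time stands still between calls to the robot, and variables do not carry over. Pictures are saved under pics/ and viewed, at most 14 in all, crops included, and the job is handed in when it is done.

Besides the shell and the picture viewer there is one more tool, called after "Request:" as name(argument=value, ...), one argument or row to a line, values as JSON. jog_arm: Moves the arm, as the interface text tells. Its arguments: {"type":"object","properties":{"targets":{"type":"array","items":{"type":"number"}},"grip_force":{"type":"number"}},"required":["targets"]}

```bash
mkdir -p pics
python3 - <<'E'
from bench import *
import cv2
s=get_state();print(s)
for n in("top","side"):
    c=camera(n);cv2.imwrite(f"pics/{n}0.png",c["frame"][:,:,::-1])
    print(n,{k:v for k,v in c.items() if k!="frame"})
    for t in ["bottle_a","jar_a","square_bottle","two_bay_tray","jar_tray","square_tray","beaker","flask"]:
        print(t,[( (np.array(d["box"])*[640,480,640,480]).round().tolist() if 0 else [round(v*k) for v,k in zip(d["box"],(640,480,640,480))],round(d["p"],2)) for d in look_for(c,t)])
E
```

```text
{'time': 0.0, 'joint_positions': array([ 1.23431783e+00,  3.09026425e-01,  1.63519728e+00, -2.19509496e-05,
        1.19973224e+00, -6.96878830e-02]), 'qvel': array([ 0.00042963, -0.00133224, -0.00239118, -0.0008832 ,  0.00118648,
        0.00036719]), 'tau': array([ 7.95774013e-04, -4.15268540e+01, -2.76660544e+01, -8.94457185e-05,
        1.02504817e-02,  1.65716341e-05]), 'tool_pos': array([0.16452064, 0.6020877 , 0.23002866]), 'orientation': array([-2.28312302e-04,  1.32995998e-01,  9.91115870e-01, -1.15942291e-03]), 'force': array([-0.54753607, -0.46892557, -0.61061372]), 'wrist_torque': array([-0.0192809 , -0.01802402, -0.08645838]), 'finger_force': 0.0, 'finger_gap': 0.9992101766158165}
top {'fx': 440.7615489333683, 'fy': 440.7615489333683, 'cx': 318.515294508447, 'cy': 236.79726008717356, 'rvec': array([ 2.12297398, -2.09562478,  0.20929767]), 'tvec': array([-0.00173456,  0.50738695,  0.8165574 ]), 'shot': 1}
bottle_a [([395, 276, 19, 24], 0.77), ([309, 265, 18, 24], 0.74)]
jar_a [([464, 288, 37, 32], 0.94), ([252, 276, 31, 32], 0.94)]
square_bottle [([191, 292, 33, 35], 0.6)
[... 196 characters left out ...]
9, 83, 60], 0.55)]
flask [([253, 276, 34, 30], 0.71), ([391, 197, 28, 30], 0.68)]
side {'fx': 439.50223285101197, 'fy': 439.50223285101197, 'cx': 315.1262380842025, 'cy': 239.67882098464202, 'rvec': array([ 0.16170556, -2.82460817,  1.23490015]), 'tvec': array([0.49042607, 0.06891949, 0.84876963]), 'shot': 2}
bottle_a [([348, 222, 20, 37], 0.9), ([349, 190, 21, 29], 0.7), ([338, 249, 25, 43], 0.66)]
jar_a [([364, 169, 17, 31], 0.71), ([347, 301, 31, 43], 0.62)]
square_bottle [([359, 363, 39, 53], 0.71)]
two_bay_tray [([305, 173, 44, 41], 0.87)]
jar_tray [([264, 250, 53, 65], 0.75)]
square_tray [([236, 394, 64, 65], 0.86)]
beaker [([233, 296, 28, 44], 0.72)]
flask [([280, 196, 22, 38], 0.78)]
```

Run:
```python
import cv2
a=cv2.imread("pics/top0.png")[150:330,130:530];cv2.imwrite("pics/top0c.png",cv2.resize(a,(800,360),interpolation=3))
a=cv2.imread("pics/side0.png")[130:450,150:450];cv2.imwrite("pics/side0c.png",cv2.resize(a,(562,600),interpolation=3))
```

```text
(no output)
```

View pics/top0c.png

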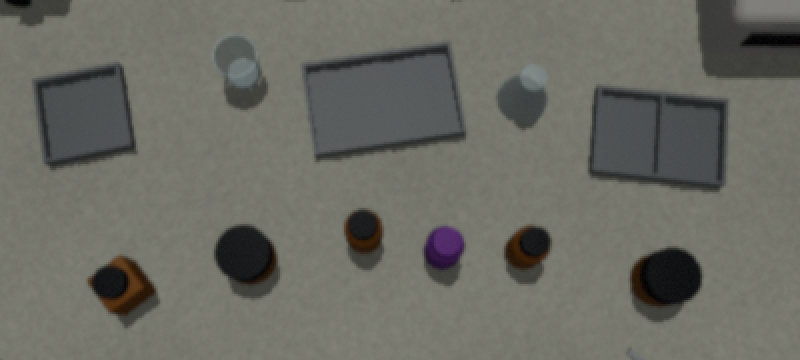

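View pics/side0c.png

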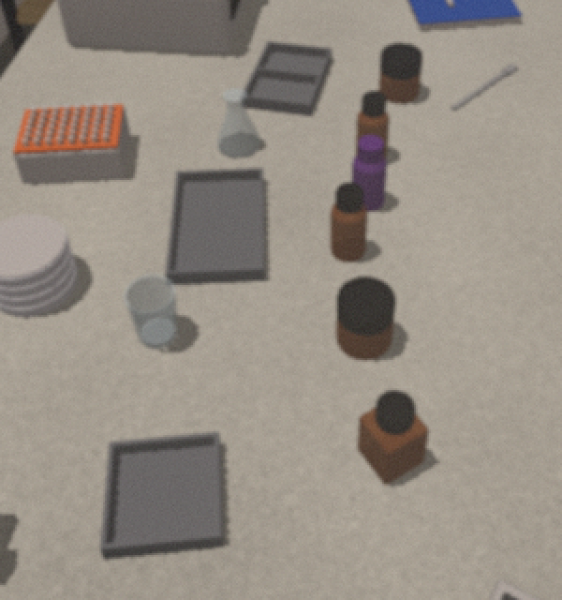

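The top crop shows two brown slim bottles at full-frame pixels (311,265) and (395,273). The purple look-alike is between them at (352,273) and stays put. The jars are at (253,276) and (465,288), the square bottle at (189,292), and the beaker and flask among the trays.

```bash
cat > h.py <<'E'
from bench import *
import numpy as np, cv2
def ray(c,uv,z):
    R=cv2.Rodrigues(np.array(c["rvec"]))[0];t=np.array(c["tvec"]);o=-R.T@t
    d=R.T@np.array([(uv[0]-c["cx"])/c["fx"],(uv[1]-c["cy"])/c["fy"],1]);return o+d*(z-o[2])/d[2]
def tray(c,P,z=.018):
    Q=np.array([ray(c,p,z)[:2] for p in P]);ctr,(w,h),a=cv2.minAreaRect((Q*1000).astype(np.float32))
    return Q.mean(0).round(4),np.array(ctr).round(1),round(w,1),round(h,1),round(a,1),Q.round(3).tolist()
E
python3 - <<'E'
from h import *
c=camera("top");s=camera("side")
f=lambda x,y:(130+x/2,150+y/2)
g=lambda x,y:(150+x*300/562,130+y*320/600)
o=lambda c,uv,z:ray(c,uv,z)[:2].round(3)
for n,a,b,z in[("bL",f(363,224),g(350,190),.085),("bR",f(535,241),g(374,98),.085),("purple",f(448,238),g(371,144),.085),("jL",f(245,252),g(366,295),.06),("jR",f(671,275),g(401,57),.06),("sq",f(110,281),g(396,404),.074),("beakerrim",f(235,57),g(151,294),.06),("flasklip",f(533,78),g(236,96),.075)]:
    print(n,o(c,a,z),o(s,b,z))
print("sq body corners",[o(c,f(*p),.052).tolist() for p in[(90,282),(123,257),(155,289)]])
print("sq body side",[o(s,g(*p),.052).tolist() for p in[(359,430),(427,433),(390,452)]])
for P in[[(35,78),(120,66),(134,150),(48,164)],[(303,65),(448,45),(464,136),(317,157)],[(597,88),(727,99),(721,186),(590,173)]]:print("T",tray(c,[f(*p) for p in P]))
for P in[[(109,437),(219,434),(226,541),(104,552)],[(177,172),(262,169),(267,274),(168,277)],[(269,43),(332,48),(312,110),(245,105)]]:print("S",tray(s,[g(*p) for p in P]))
# flange axes
from scipy.spatial.transform import Rotation as Ro
q=get_state()["orientation"];print(Ro.from_quat(np.r_[q[1:],q[0]]).as_matrix().round(3))
E
```

```text
bL [0.452 0.017] [0.45  0.017]
bR [ 0.438 -0.144] [ 0.436 -0.143]
purple [ 0.44  -0.063] [ 0.434 -0.059]
jL [0.427 0.13 ] [0.426 0.131]
jR [ 0.411 -0.276] [ 0.409 -0.271]
sq [0.397 0.254] [0.394 0.254]
beakerrim [0.624 0.149] [0.622 0.151]
flasklip [ 0.6   -0.147] [ 0.596 -0.144]
sq body corners [[0.397, 0.28], [0.422, 0.25], [0.391, 0.217]]
sq body side [[0.422, 0.266], [0.368, 0.263], [0.396, 0.283]]
T (array([0.5742, 0.3113]), array([574.6, 311.6]), 99.5, 89.6, 13.1, [[0.613, 0.366], [0.627, 0.278], [0.536, 0.257], [0.52, 0.344]])
T (array([ 0.5929, -0.    ]), array([5.929e+02, 3.000e-01]), 100.7, 155.1, 9.0, [[0.63, 0.085], [0.654, -0.068], [0.555, -0.084], [0.531, 0.067]])
T (array([ 0.5577, -0.2851]), array([ 558.1, -285.5]), 137.4, 93.2, 84.9, [[0.609, -0.223], [0.598, -0.358], [0.506, -0.346], [0.518, -0.213]])
S (array([0.5731, 0.3152]), array([573.5, 313.8]), 92.0, 103.6, 14.6, [[0.631, 0.275], [0.539, 0.262], [0.516, 0.352], [0.606, 0.371]])
S (array([0.5917, 0.0044]), array([591.2,   4.6]), 99.3, 165.7, 10.3, [[0.655, -0.068], [0.559, -0.084], [0.528, 0.077], [0.626, 0.092]])
S (array([ 0.5526, -0.2781]), array([ 551.8, -277.6]), 149.5, 88.7, 87.0, [[0.592, -0.354], [0.504, -0.35], [0.514, -0.204], [0.6, -0.205]])
[[-0.965  0.264 -0.   ]
 [ 0.264  0.965 -0.   ]
 [ 0.    -0.    -1.   ]]
```

Request:
jog_arm(
  targets=[0,0,0,0.93,0,0,0,0,0.93,0,0,0,0,0.93,0,0,0,0,0.92,0,-0.96,-0.2,0,0,0,-0.96,-0.2,0,0,0,-0.96,-0.2,0,0,0,-0.96,-0.2,0,0,0,-0.96,-0.2,0,0,0,-0.96,-0.2,0,0,0],
  grip_force=40,
)

```text
time: 2.0
tool_pos: [0.2459, 0.4791, 0.2314]
orientation: [0.0, 0.382, 0.924, 0.0]
force: [0.3, -0.1, -0.3]
finger_gap: 1.0
finger_force: 0.0
```

Request:
jog_arm(
  targets=[-0.96,-0.2,0,0,0,-0.96,-0.2,0,0,0,-0.96,-0.2,0,0,0,-0.96,-0.2,0,0,0,-0.96,-0.2,0,0,0,-0.96,-0.2,0,0,0,-0.96,-0.2,0,0,0,-0.96,-0.2,0,0,0,0,0,0,0,0,0,0,0,0,0],
)

```text
time: 3.0
tool_pos: [0.3532, 0.3159, 0.2315]
orientation: [-0.0, 0.383, 0.924, 0.0]
force: [0.0, 0.2, 0.5]
finger_gap: 1.001
finger_force: 0.0
```

```bash
cat >> h.py <<'E'
from scipy.spatial.transform import Rotation as Ro
def tool():
    s=get_state();q=s["orientation"];return np.array(s["tool_pos"]),Ro.from_quat(np.r_[q[1:],q[0]]).as_matrix(),s
def wrist(name):
    p,R,s=tool();c=camera("wrist");cv2.imwrite(f"pics/{name}.png",c["frame"][:,:,::-1])
    T=np.array(c["tool_from_camera"]);Rw=R@T[:3,:3];o=R@T[:3,3]+p
    c["rvec"]=cv2.Rodrigues(Rw.T)[0];c["tvec"]=-Rw.T@o;return c
def go(x,y,z,ang):
    """units to target; tool y axis at world angle ang deg (after turn)"""
    p,R,s=tool();a=np.degrees(np.arctan2(R[1,1],R[0,1]));d=(np.array([x,y,z])-p)
    t=np.radians(ang);yv=np.array([np.cos(t),np.sin(t)]);xv=np.array([-np.sin(t),np.cos(t)])
    return "p",p.round(4),"ang",round(a,1),"t",round(s["time"],2),"| yaw",round((a-ang)/8,2),"dx,dy,dz after turn",(np.array([d[:2]@xv,d[:2]@yv,-d[2]])/.025).round(2),"gap",round(s["finger_gap"],3),"F",np.round(s["force"],1)
E
python3 - <<'E'
from h import *
print(*go(.3955,.254,.022,45))
c=wrist("w1");print(c["fx"],c["cx"],c["rvec"].ravel(),c["tvec"].ravel())
for n,p,z in [("cap",(.3955,.254),.074)]:
    print(cv2.projectPoints(np.array([[*p,z]]),c["rvec"],c["tvec"],np.array([[c["fx"],0,c["cx"]],[0,c["fy"],c["cy"]],[0,0,1.]]),None)[0].ravel())
E
```

```text
p [0.3532 0.3159 0.2315] ang 44.9 t 3.0 | yaw -0.01 dx,dy,dz after turn [-2.95 -0.55  8.38] gap 1.001 F [0.  0.2 0.5]
415.8033167888606 318.4908550318447 [-2.64882354 -1.09490966 -0.16181423] [-0.47253854 -0.06305568  0.37217923]
[301.96253576 312.79685758]
```

View pics/w1.png

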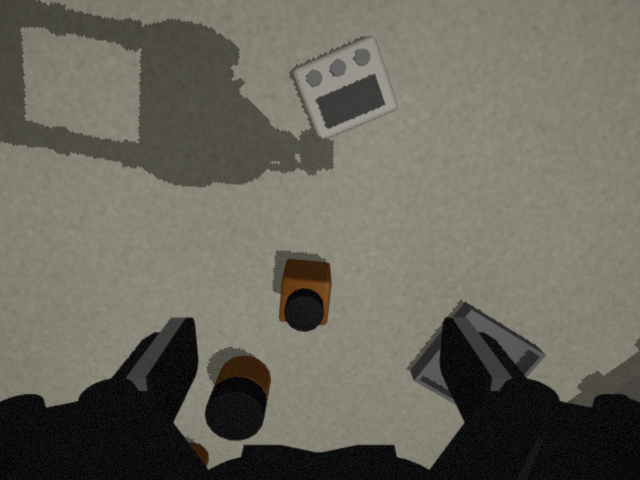

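Wrist picture: square bottle cap at (304,310), 3 px from my prediction. Its top-face corners are (283,277), (331,280), (327,323) and (279,321).

Run:
```python
from h import *
c=wrist("w2")
Q=[ray(c,p,.052)[:2] for p in[(283,277),(331,280),(327,323),(279,321)]]
print(np.round(Q,4).tolist(),np.mean(Q,0),ray(c,(304,310),.074))
for i,j in((0,1),(3,2),(3,0),(2,1)):d=Q[j]-Q[i];print(np.hypot(*d).round(4),np.degrees(np.arctan2(d[1],d[0])).round(1))
p=.397,.254
for a in (40,45,48):print(*go(*p,.022,a))
```

```text
[[0.3683, 0.2584], [0.3983, 0.2846], [0.4241, 0.2545], [0.3936, 0.2267]] [0.39607183 0.25602997] [0.39469537 0.25729231 0.074     ]
0.0399 41.2
0.0412 42.3
0.0406 128.7
0.0397 130.5
p [0.3527 0.3165 0.2314] ang 45.1 t 3.1 | yaw 0.63 dx,dy,dz after turn [-3.05 -0.25  8.37] gap 1.003 F [-0.1 -0.2 -0.8]
p [0.3527 0.3165 0.2314] ang 45.1 t 3.1 | yaw 0.01 dx,dy,dz after turn [-3.02 -0.52  8.37] gap 1.003 F [-0.1 -0.2 -0.8]
p [0.3527 0.3165 0.2314] ang 45.1 t 3.1 | yaw -0.37 dx,dy,dz after turn [-2.99 -0.67  8.37] gap 1.003 F [-0.1 -0.2 -0.8]
```

Request:
jog_arm(
  targets=[0,0,0,0.5,0,-0.99,-0.1,0,0,0,-0.99,-0.1,0,0,0,-0.99,-0.1,0,0,0,0,0,1,0,0,0,0,1,0,0,0,0,1,0,0,0,0,1,0,0,0,0,1,0,0,0,0,1,0,0],
)

```text
time: 4.1
tool_pos: [0.3959, 0.2561, 0.0804]
orientation: [0.0, 0.414, 0.91, 0.0]
force: [-0.1, 0.4, -0.7]
finger_gap: 1.003
finger_force: 0.0
```

Request:
jog_arm(
  targets=[0,0,0.8,0,0,0,0,0.8,0,0,0,0,0.77,0,0,0,0,0,0,0,0,0,0,0,1,0,0,0,0,1,0,0,0,0,1,0,0,0,0,1,0,0,0,0,1,0,0,0,0,1],
)

```text
time: 5.1
tool_pos: [0.3974, 0.2558, 0.0234]
orientation: [0.001, 0.415, 0.91, 0.001]
force: [-0.7, 0.5, 6.9]
finger_gap: 0.487
finger_force: 41.1
```

Run:
```python
from h import *
for a in (41,11,12):print(*go(.5735,.3125,.15,a))
print(get_state()["finger_force"])
```

```text
p [0.3974 0.2558 0.0234] ang 41.0 t 5.1 | yaw 0.0 dx,dy,dz after turn [-2.91  6.8  -5.06] gap 0.487 F [-0.7  0.5  6.9]
p [0.3974 0.2558 0.0234] ang 41.0 t 5.1 | yaw 3.75 dx,dy,dz after turn [ 0.88  7.35 -5.06] gap 0.487 F [-0.7  0.5  6.9]
p [0.3974 0.2558 0.0234] ang 41.0 t 5.1 | yaw 3.63 dx,dy,dz after turn [ 0.75  7.36 -5.06] gap 0.487 F [-0.7  0.5  6.9]
41.07199251651764
```

Request:
jog_arm(
  targets=[0,0,-0.4,0,1,0,0,-0.8,0,1,0,0,-0.8,0,1,0,0,-1,0,1,0,0,-1,0.6,1,0,0,-1,0.6,1,0,0,0,0.6,1,0,0,0,0.6,1,0,0,0,0.6,1,0,0,0,0.63,1],
)

```text
time: 6.1
tool_pos: [0.3956, 0.2545, 0.1472]
orientation: [-0.0, 0.631, 0.776, -0.0]
force: [-0.8, -0.3, -1.4]
finger_gap: 0.485
finger_force: 40.4
```

Request:
jog_arm(
  targets=[0.05,0.5,0,0,1,0.1,0.9,0,0,1,0.1,0.9,0,0,1,0.1,0.9,0,0,1,0.1,0.9,0,0,1,0.1,0.9,0,0,1,0.1,0.9,0,0,1,0.1,0.9,0,0,1,0,0.56,0,0,1,0,0,0,0,1],
)

```text
time: 7.1
tool_pos: [0.5747, 0.3118, 0.147]
orientation: [0.001, 0.629, 0.777, 0.001]
force: [-0.3, 1.1, -2.3]
finger_gap: 0.485
finger_force: 40.5
```

Run:
```python
from h import *
print(*go(.5735,.3125,.0285,12))
c=camera("top");cv2.imwrite("pics/t1.png",cv2.resize(c["frame"][140:340,120:380,::-1],(780,600),interpolation=3))
```

```text
p [0.5747 0.3118 0.147 ] ang 12.0 t 7.1 | yaw 0.01 dx,dy,dz after turn [ 0.04 -0.04  4.74] gap 0.485 F [-0.3  1.1 -2.3]
```

View pics/t1.png

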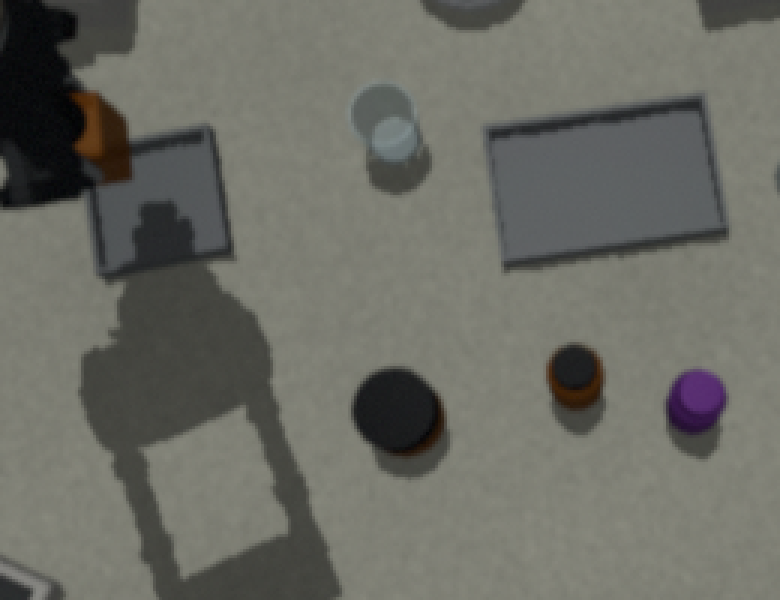

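The square bottle is held upright over its tray, seen in the crop at about (100,140). Lowering it now.

Request:
jog_arm(
  targets=[0,0,0.8,0,1,0,0,0.8,0,1,0,0,0.8,0,1,0,0,0.8,0,1,0,0,0.6,0,1,0,0,0.4,0,1,0,0,0.3,0,1,0,0,0.12,0,1,0,0,0.06,0,1,0,0,0.04,0,1],
)

```text
time: 8.15
tool_pos: [0.5729, 0.3118, 0.0297]
orientation: [0.0, 0.629, 0.777, 0.001]
force: [0.6, -0.1, -0.4]
finger_gap: 0.487
finger_force: 40.6
```

Run:
```python
from h import *
print(*go(.5735,.3125,.0275,12))
```

```text
p [0.5729 0.3118 0.0297] ang 12.0 t 8.15 | yaw -0.0 dx,dy,dz after turn [0.02 0.03 0.09] gap 0.487 F [ 0.6 -0.1 -0.4]
```

Request:
jog_arm(
  targets=[0,0,0.04,0,1,0,0,0.04,0,1,0,0,0,0,1,0,0,0,0,0.45,0,0,0,0,0.3,0,0,0,0,0,0,0,0,0,0,0,0,0,0,0,0,0,0,0,0,0,0,-0.5,0,0],
)

```text
time: 9.15
tool_pos: [0.5704, 0.3107, 0.0379]
orientation: [-0.001, 0.629, 0.777, -0.002]
force: [-0.9, -0.4, -0.6]
finger_gap: 1.0
finger_force: 0.0
```

Request:
jog_arm(
  targets=[0,0,-0.9,0,0,0,0,-0.9,0,0,0,0,-0.9,0,0,0,0,-0.9,0,0,0,0,-0.8,0,0,0,0,0,0.75,0,0,0,0,0.75,0,0,0,0,0,0,0,0,0,0,0,0,0,0,0,0],
)

```text
time: 10.15
tool_pos: [0.5722, 0.3115, 0.1496]
orientation: [0.0, 0.707, 0.708, -0.0]
force: [0.0, 0.0, 0.7]
finger_gap: 0.995
finger_force: 0.0
```

Run:
```python
from h import *
print(*go(.4265,.1305,.025,0))
c=wrist("w3")
for t in("square_bottle","jar_a"):
  for d in look_for(c,t):
    b=np.array(d["box"])*[640,480,640,480];print(t,b.round(),round(d["p"],2),ray(c,b[:2],.037)[:2].round(3))
a=c["frame"][:,:,::-1];cv2.imwrite("pics/w3.png",a)
```

```text
p [0.5722 0.3115 0.1496] ang 0.1 t 10.15 | yaw 0.01 dx,dy,dz after turn [-7.24 -5.83  4.99] gap 0.995 F [0.  0.  0.7]
square_bottle [321. 240.  81.  93.] 0.74 [0.574 0.31 ]
```

View pics/w3.png

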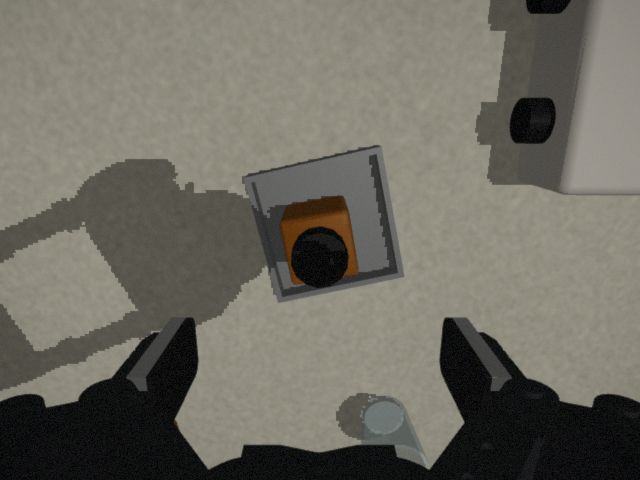

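The square bottle stands upright in its tray at about (321,240). Next is the left jar.

Request:
jog_arm(
  targets=[-0.9,-0.73,0,0,0,-0.9,-0.73,0,0,0,-0.9,-0.73,0,0,0,-0.9,-0.73,0,0,0,-0.9,-0.73,0,0,0,-0.9,-0.73,0,0,0,-0.9,-0.73,0,0,0,-0.94,-0.72,0,0,0,0,0,0.8,0,0,0,0,0.8,0,0],
)

```text
time: 11.3
tool_pos: [0.427, 0.1301, 0.11]
orientation: [0.001, 0.707, 0.707, 0.001]
force: [0.8, -0.2, -1.0]
finger_gap: 1.0
finger_force: 0.0
```

Request:
jog_arm(
  targets=[0,0,0.8,0,0,0,0,0.8,0,0,0,0,0.8,0,0,0,0,0.6,0,0,0,0,0.4,0,0,0,0,0,0,0.3,0,0,0,0,1,0,0,0,0,1,0,0,0,0,1,0,0,0,0,1],
)

```text
time: 12.3
tool_pos: [0.4273, 0.1308, 0.0253]
orientation: [0.001, 0.707, 0.707, 0.001]
force: [0.6, -0.8, 1.7]
finger_gap: 0.624
finger_force: 42.0
```

Run:
```python
from h import *
t=np.radians(9.5);y=np.array([-np.sin(t),np.cos(t)]);k=np.array([.5925,.002])
print(k+.038*y,k-.038*y)
print(*go(*(k+.038*y),.15,0))
```

```text
[0.58622819 0.03947885] [ 0.59877181 -0.03547885]
p [0.4273 0.1308 0.0253] ang -0.0 t 12.3 | yaw -0.0 dx,dy,dz after turn [-3.65  6.36 -4.99] gap 0.624 F [ 0.6 -0.8  1.7]
```

Request:
jog_arm(
  targets=[0,0,-0.4,0,1,0,0,-0.8,0,1,0,0,-0.9,0,1,0,0,-1,0,1,0,0,-0.9,0,1,-0.3,0.5,0,0,1,-0.5,0.9,0,0,1,-0.5,0.9,0,0,1,-0.5,0.9,0,0,1,-0.5,0.9,0,0,1],
)

```text
time: 13.3
tool_pos: [0.5297, 0.0719, 0.1237]
orientation: [-0.0, 0.707, 0.707, -0.0]
force: [0.9, 0.3, -0.5]
finger_gap: 0.622
finger_force: 42.2
```

Request:
jog_arm(
  targets=[-0.5,0.9,0,0,1,-0.5,0.8,0,0,1,-0.35,0.56,0,0,1,0,0,0.8,0,1,0,0,0.8,0,1,0,0,0.8,0,1,0,0,0.6,0,1,0,0,0.4,0,1,0,0,0.2,0,1,0,0,0.1,0,1],
)

```text
time: 14.3
tool_pos: [0.5855, 0.0392, 0.0316]
orientation: [-0.0, 0.707, 0.707, -0.0]
force: [-0.8, 0.0, -0.9]
finger_gap: 0.624
finger_force: 42.2
```

Run:
```python
from h import *
print(*go(.5862,.0395,.0293,0))
```

```text
p [0.5855 0.0392 0.0316] ang -0.0 t 14.3 | yaw -0.0 dx,dy,dz after turn [0.01 0.03 0.09] gap 0.624 F [-0.8  0.  -0.9]
```

Request:
jog_arm(
  targets=[0,0,0.05,0,1,0,0,0.04,0,1,0,0,0,0,0.3,0,0,0,0,0.2,0,0,0,0,0,0,0,0,0,0,0,0,0,0,0,0,0,-0.5,0,0,0,0,-0.9,0,0,0,0,-0.9,0,0],
)

```text
time: 15.3
tool_pos: [0.5852, 0.0393, 0.0882]
orientation: [-0.0, 0.707, 0.707, -0.0]
force: [-0.4, -0.4, -0.2]
finger_gap: 0.997
finger_force: 0.0
```

Request:
jog_arm(
  targets=[0,0,-0.9,0,0,0,0,-0.9,0,0,0,0,-0.8,0,0,-0.9,-0.5,0,0,0,-0.9,-0.5,0,0,0,-0.9,-0.5,0,0,0,-0.9,-0.5,0,0,0,-0.9,-0.5,0,0,0,-0.9,-0.5,0,0,0,-0.9,-0.5,0,0,0],
)

```text
time: 16.3
tool_pos: [0.4976, -0.1191, 0.1533]
orientation: [0.001, 0.707, 0.707, 0.0]
force: [0.1, -0.3, -0.4]
finger_gap: 1.001
finger_force: 0.0
```

Request:
jog_arm(
  targets=[-0.9,-0.5,0,0,0,-0.9,-0.5,0,0,0,-0.9,-0.5,0,0,0,-0.9,-0.5,0,0,0,-0.9,-0.5,0,0,0,-0.9,-0.5,0,0,0,-0.84,-0.52,0,0,0,0,-0.5,0,0,0,0,0,0,0,0,0,0,0,0,0],
)

```text
time: 17.3
tool_pos: [0.3974, -0.2735, 0.1526]
orientation: [0.0, 0.707, 0.707, 0.0]
force: [0.9, -0.4, -0.7]
finger_gap: 1.0
finger_force: 0.0
```

Run:
```python
from h import *
print(*go(.410,-.274,.025,0))
c=camera("top");cv2.imwrite("pics/t2.png",cv2.resize(c["frame"][140:340,140:540,::-1],(800,400),interpolation=3))
```

```text
p [ 0.3974 -0.2735  0.1526] ang -0.0 t 17.3 | yaw -0.0 dx,dy,dz after turn [-0.02  0.5   5.1 ] gap 1.0 F [ 0.9 -0.4 -0.7]
```

View pics/t2.png

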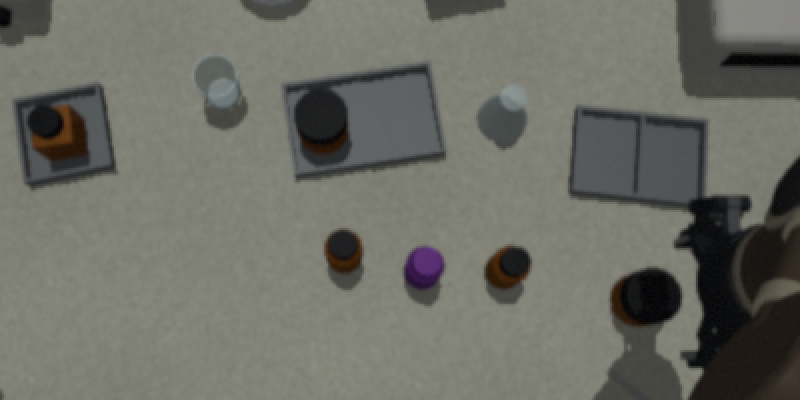

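The first jar stands in the long tray (crop 322,120), and nothing else has moved. The right jar is at crop (648,297), next to the hand.

Request:
jog_arm(
  targets=[0,0.5,0,0,0,0,0,0.8,0,0,0,0,0.9,0,0,0,0,0.9,0,0,0,0,0.9,0,0,0,0,0.8,0,0,0,0,0.5,0,0,0,0,0.3,0,0,0,0,0,0,0.3,0,0,0,0,1],
)

```text
time: 18.35
tool_pos: [0.4107, -0.2745, 0.0253]
orientation: [0.001, 0.707, 0.707, 0.0]
force: [0.1, 0.5, -0.2]
finger_gap: 0.691
finger_force: 0.0
```

Request:
jog_arm(
  targets=[0,0,0,0,1,0,0,0,0,1,0,0,0,0,1,0,0,-0.4,0,1,0,0,-0.8,0,1,0,0,-0.9,0,1,0,0,-0.9,0,1,0,0,-0.8,0,1,0,0,-0.7,0,1,0,0,0,0,1],
)

```text
time: 19.35
tool_pos: [0.4116, -0.2756, 0.1403]
orientation: [0.003, 0.707, 0.707, 0.0]
force: [0.3, -0.0, -0.6]
finger_gap: 0.621
finger_force: 42.2
```

Run:
```python
from h import *
print(*go(.5988,-.0355,.0293,0))
```

```text
p [ 0.4116 -0.2756  0.1403] ang -0.0 t 19.35 | yaw -0.0 dx,dy,dz after turn [9.6  7.49 4.44] gap 0.621 F [ 0.3 -0.  -0.6]
```

Request:
jog_arm(
  targets=[0.4,0.3,0,0,1,0.8,0.65,0,0,1,0.9,0.7,0,0,1,0.9,0.7,0,0,1,0.9,0.7,0,0,1,0.9,0.7,0,0,1,0.9,0.7,0,0,1,0.9,0.7,0,0,1,0.9,0.7,0,0,1,0.9,0.7,0,0,1],
)

```text
time: 20.35
tool_pos: [0.5729, -0.0619, 0.1352]
orientation: [-0.002, 0.707, 0.707, -0.001]
force: [0.6, -0.4, -1.2]
finger_gap: 0.624
finger_force: 42.2
```

Request:
jog_arm(
  targets=[0.7,0.6,0,0,1,0.45,0.35,0,0,1,0,0,0.6,0,1,0,0,0.9,0,1,0,0,0.9,0,1,0,0,0.8,0,1,0,0,0.5,0,1,0,0,0.3,0,1,0,0,0.2,0,1,0,0,0.08,0,1],
)

```text
time: 21.35
tool_pos: [0.5975, -0.0357, 0.0301]
orientation: [0.0, 0.707, 0.707, -0.0]
force: [-0.5, -0.7, -0.7]
finger_gap: 0.623
finger_force: 42.3
```

Run:
```python
from h import *
print(*go(.5988,-.0355,.0293,0))
```

```text
p [ 0.5975 -0.0357  0.0301] ang -0.0 t 21.35 | yaw -0.0 dx,dy,dz after turn [0.01 0.05 0.03] gap 0.623 F [-0.5 -0.7 -0.7]
```

Request:
jog_arm(
  targets=[0,0,0.03,0,1,0,0,0,0,1,0,0,0,0,0.3,0,0,0,0,0.2,0,0,0,0,0,0,0,0,0,0,0,0,0,0,0,0,0,-0.5,0,0,0,0,-0.9,0,0,0,0,-0.9,0,0],
)

```text
time: 22.35
tool_pos: [0.5972, -0.0354, 0.0879]
orientation: [-0.0, 0.707, 0.707, -0.0]
force: [0.9, -0.2, 0.6]
finger_gap: 1.002
finger_force: 0.0
```

Request:
jog_arm(
  targets=[0,0,-0.9,0,0,0,0,-0.9,0,0,0,0,-0.8,0,0,-0.6,-0.9,0,0,0,-0.6,-0.9,0,0,0,-0.6,-0.9,0,0,0,-0.6,-0.9,0,0,0,-0.6,-0.9,0,0,0,-0.6,-0.9,0,0,0,-0.6,-0.9,0,0,0],
)

```text
time: 23.35
tool_pos: [0.4393, -0.141, 0.153]
orientation: [0.001, 0.707, 0.707, 0.0]
force: [0.9, -0.7, -0.1]
finger_gap: 0.999
finger_force: 0.0
```

Request:
jog_arm(
  targets=[-0.1,-0.1,0,0,0,0,0,0,0,0,0,0,0,0,0],
)

```text
time: 23.65
tool_pos: [0.4387, -0.1429, 0.1528]
orientation: [0.001, 0.707, 0.707, 0.001]
force: [0.5, 0.4, -0.3]
finger_gap: 1.004
finger_force: 0.0
```

Run:
```python
from h import *
print(*go(.437,-.1435,.022,0))
c=wrist("w4")
K=np.array([[c["fx"],0,c["cx"]],[0,c["fy"],c["cy"]],[0,0,1.]])
print(cv2.projectPoints(np.array([[.437,-.1435,.085]]),c["rvec"],c["tvec"],K,None)[0].ravel())
```

```text
p [ 0.4387 -0.1429  0.1528] ang -0.0 t 23.65 | yaw -0.0 dx,dy,dz after turn [-0.02 -0.07  5.23] gap 1.004 F [ 0.5  0.4 -0.3]
[314.9430958  262.44220096]
```

View pics/w4.png

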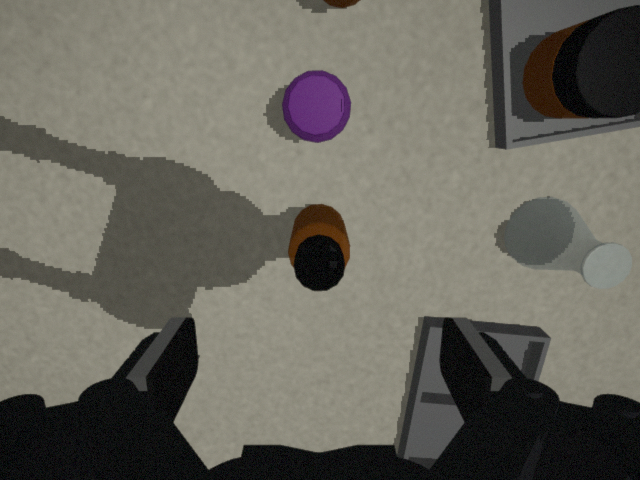

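The brown bottle's cap is at (319,263), 4 px from prediction. The purple one at (317,105) is clear of the fingers. Grasping the brown one.

Request:
jog_arm(
  targets=[0,0,0.8,0,0,0,0,0.9,0,0,0,0,0.9,0,0,0,0,0.9,0,0,0,0,0.8,0,0,0,0,0.6,0,0,0,0,0.3,0,0,0,0,0,0,0.4,0,0,0,0,1,0,0,0,0,1],
)

```text
time: 24.7
tool_pos: [0.4385, -0.1432, 0.0229]
orientation: [0.001, 0.707, 0.707, 0.0]
force: [-0.6, 0.4, 0.3]
finger_gap: 0.513
finger_force: 0.0
```

Request:
jog_arm(
  targets=[0,0,0,0,1,0,0,0,0,1,0,0,0,0,1,0,0,-0.4,0,1,0,0,-0.8,0,1,0,0,-0.9,0,1,0,0,-0.9,0,1,0,0,-0.8,0,1,0,0,-0.7,0,1,0,0,0,0,1],
)

```text
time: 25.7
tool_pos: [0.4392, -0.1438, 0.1371]
orientation: [0.003, 0.707, 0.707, 0.001]
force: [-0.4, -0.5, -0.2]
finger_gap: 0.433
finger_force: 40.2
```

Run:
```python
from h import *
print(*go(.5545,-.316,.0265,0))
```

```text
p [ 0.4392 -0.1438  0.1371] ang -0.0 t 25.7 | yaw -0.0 dx,dy,dz after turn [-6.89  4.61  4.42] gap 0.433 F [-0.4 -0.5 -0.2]
```

Request:
jog_arm(
  targets=[-0.5,0.3,0,0,1,-0.9,0.6,0,0,1,-0.9,0.6,0,0,1,-0.9,0.6,0,0,1,-0.9,0.6,0,0,1,-0.9,0.6,0,0,1,-0.9,0.6,0,0,1,-0.7,0.5,0,0,1,-0.3,0.2,0,0,1,0,0,0,0,1],
)

```text
time: 26.7
tool_pos: [0.5521, -0.3164, 0.1328]
orientation: [-0.001, 0.708, 0.707, -0.0]
force: [-0.5, -0.6, -1.3]
finger_gap: 0.432
finger_force: 40.2
```

Request:
jog_arm(
  targets=[0,0,0.6,0,1,0,0,0.9,0,1,0,0,0.9,0,1,0,0,0.8,0,1,0,0,0.5,0,1,0,0,0.3,0,1,0,0,0.2,0,1,0,0,0.08,0,1,0,0,0,0,1,0,0,0,0,1],
)

```text
time: 27.7
tool_pos: [0.5531, -0.3159, 0.0285]
orientation: [0.001, 0.707, 0.707, 0.0]
force: [-0.7, 0.2, -1.0]
finger_gap: 0.429
finger_force: 40.2
```

Run:
```python
from h import *
print(*go(.5545,-.316,.0269,0))
c=camera("side");cv2.imwrite("pics/s2.png",cv2.resize(c["frame"][110:310,200:450,::-1],(750,600),interpolation=3))
```

```text
p [ 0.5531 -0.3159  0.0285] ang -0.0 t 27.7 | yaw -0.0 dx,dy,dz after turn [-0.    0.06  0.06] gap 0.429 F [-0.7  0.2 -1. ]
```

View pics/s2.png

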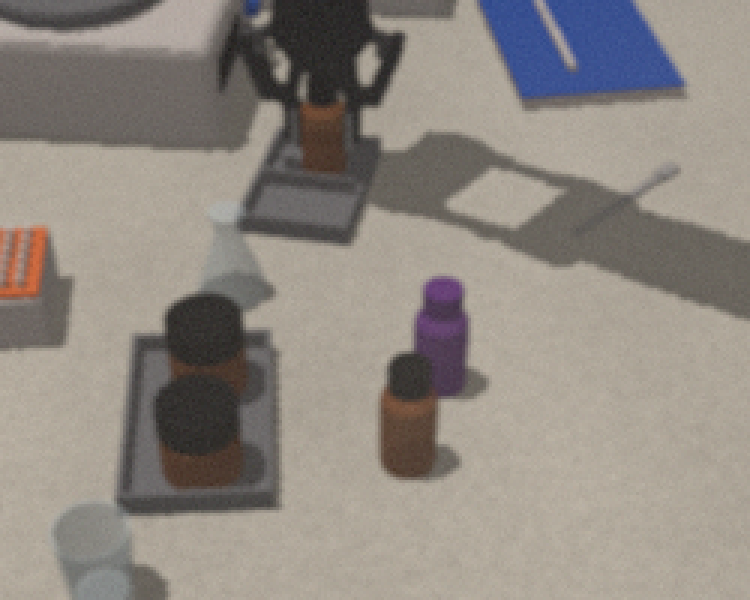

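The bottle is over the far bay, just above its floor, and both jars stand in the long tray. Setting it down, then on to the last bottle.

Request:
jog_arm(
  targets=[0,0,0.05,0,1,0,0,0.02,0,1,0,0,0,0,0.5,0,0,0,0,0.3,0,0,0,0,0,0,0,0,0,0,0,0,0,0,0,0,0,-0.5,0,0,0,0,-0.9,0,0,0,0,-0.9,0,0],
)

```text
time: 28.75
tool_pos: [0.5522, -0.3153, 0.0842]
orientation: [-0.0, 0.707, 0.707, -0.0]
force: [-0.1, -0.1, 0.1]
finger_gap: 1.0
finger_force: 0.0
```

Request:
jog_arm(
  targets=[0,0,-0.9,0,0,0,0,-0.9,0,0,0,0,-0.8,0,0,0.9,-0.28,0,0,0,0.9,-0.28,0,0,0,0.9,-0.28,0,0,0,0.9,-0.28,0,0,0,0.9,-0.28,0,0,0,0.9,-0.28,0,0,0,0.9,-0.28,0,0,0],
)

```text
time: 29.75
tool_pos: [0.5034, -0.1572, 0.1494]
orientation: [0.001, 0.707, 0.707, 0.0]
force: [1.0, 0.4, 0.4]
finger_gap: 0.998
finger_force: 0.0
```

Request:
jog_arm(
  targets=[0.9,-0.28,0,0,0,0.9,-0.28,0,0,0,0.9,-0.28,0,0,0,0.9,-0.28,0,0,0,0.9,-0.28,0,0,0,0.9,-0.28,0,0,0,0.9,-0.28,0,0,0,0.72,-0.2,0,0,0,0,0,0,0,0,0,0,0,0,0],
)

```text
time: 30.75
tool_pos: [0.4499, 0.0176, 0.1491]
orientation: [0.001, 0.707, 0.708, 0.0]
force: [-0.5, 0.2, -0.2]
finger_gap: 0.997
finger_force: 0.0
```

Run:
```python
from h import *
print(*go(.451,.017,.022,0))
c=camera("top")
for d in look_for(c,"bottle_b"):
    b=np.array(d["box"])*[640,480,640,480];print(b.round(),round(d["p"],2),ray(c,b[:2],.045)[:2].round(3))
```

```text
p [0.4499 0.0176 0.1491] ang 0.1 t 30.75 | yaw 0.01 dx,dy,dz after turn [-0.02  0.04  5.08] gap 0.997 F [-0.5  0.2 -0.2]
[481. 217.  28.  28.] 0.91 [ 0.553 -0.319]
[359. 272.   2.  12.] 0.58 [ 0.44  -0.075]
```

Request:
jog_arm(
  targets=[0,0.04,0.8,0,0,0,0,0.9,0,0,0,0,0.9,0,0,0,0,0.9,0,0,0,0,0.8,0,0,0,0,0.5,0,0,0,0,0.26,0,0,0,0,0,0,0.4,0,0,0,0,1,0,0,0,0,1],
)

```text
time: 31.85
tool_pos: [0.4515, 0.0175, 0.0227]
orientation: [0.001, 0.707, 0.707, 0.001]
force: [-0.8, 0.4, 0.2]
finger_gap: 0.516
finger_force: 0.0
```

Request:
jog_arm(
  targets=[0,0,0,0,1,0,0,0,0,1,0,0,0,0,1,0,0,-0.4,0,1,0,0,-0.8,0,1,0,0,-0.9,0,1,0,0,-0.9,0,1,0,0,-0.9,0,1,0,0,-0.9,0,1,0,0,-0.7,0,1],
)

```text
time: 32.85
tool_pos: [0.4504, 0.0176, 0.1609]
orientation: [0.0, 0.707, 0.707, 0.0]
force: [-0.6, 0.7, -0.7]
finger_gap: 0.432
finger_force: 40.2
```

Run:
```python
from h import *
print(*go(.5595,-.250,.0265,0))
```

```text
p [0.4504 0.0176 0.1609] ang -0.0 t 32.85 | yaw -0.0 dx,dy,dz after turn [-10.71   4.36   5.38] gap 0.432 F [-0.6  0.7 -0.7]
```

Request:
jog_arm(
  targets=[-0.5,0.2,0,0,1,-0.9,0.35,0,0,1,-0.9,0.37,0,0,1,-0.9,0.37,0,0,1,-0.9,0.37,0,0,1,-0.9,0.37,0,0,1,-0.9,0.37,0,0,1,-0.9,0.37,0,0,1,-0.9,0.37,0,0,1,-0.9,0.37,0,0,1],
)

```text
time: 33.85
tool_pos: [0.5374, -0.1989, 0.1578]
orientation: [-0.001, 0.707, 0.707, -0.001]
force: [0.4, 0.3, -1.6]
finger_gap: 0.43
finger_force: 40.2
```

Request:
jog_arm(
  targets=[-0.9,0.37,0,0,1,-0.8,0.35,0,0,1,-0.4,0.17,0,0,1,0,0,0,0,1,0,0,0.8,0,1,0,0,0.9,0,1,0,0,0.9,0,1,0,0,0.9,0,1,0,0,0.7,0,1,0,0,0.5,0,1],
)

```text
time: 34.85
tool_pos: [0.5587, -0.2482, 0.0398]
orientation: [-0.002, 0.707, 0.707, -0.0]
force: [-0.8, 0.0, -0.4]
finger_gap: 0.428
finger_force: 40.2
```

Request:
jog_arm(
  targets=[0,0,0.3,0,1,0,0,0.2,0,1,0,0,0.08,0,1,0,0,0,0,1,0,0,0,0,1],
)

```text
time: 35.35
tool_pos: [0.5611, -0.2503, 0.0281]
orientation: [0.001, 0.707, 0.707, 0.0]
force: [-0.3, 0.4, -0.7]
finger_gap: 0.424
finger_force: 40.2
```

Run:
```python
from h import *
print(*go(.5595,-.250,.0265,0))
```

```text
p [ 0.5611 -0.2503  0.0281] ang -0.0 t 35.35 | yaw -0.0 dx,dy,dz after turn [ 0.01 -0.06  0.06] gap 0.424 F [-0.3  0.4 -0.7]
```

Request:
jog_arm(
  targets=[0,0,0.05,0,1,0,0,0.02,0,1,0,0,0,0,0.5,0,0,0,0,0.3,0,0,0,0,0,0,0,0,0,0,0,0,0,0,0,0,0,-0.5,0,0,0,0,-0.9,0,0,0,0,-0.9,0,0],
)

```text
time: 36.35
tool_pos: [0.5602, -0.2498, 0.0839]
orientation: [-0.0, 0.707, 0.707, -0.0]
force: [0.1, 0.3, 0.5]
finger_gap: 0.999
finger_force: 0.0
```

Request:
jog_arm(
  targets=[0,0,-0.9,0,0,0,0,-0.9,0,0,0,0,-0.9,0,0,0,-0.9,0,0,0,0,-0.9,0,0,0,0,-0.9,0,0,0,0,-0.9,0,0,0,0,-0.9,0,0,0,0,-0.9,0,0,0,0,0,0,0,0],
)

```text
time: 37.35
tool_pos: [0.423, -0.2494, 0.1508]
orientation: [-0.001, 0.708, 0.707, -0.0]
force: [0.1, 1.0, 0.3]
finger_gap: 1.0
finger_force: 0.0
```

Run:
```python
from h import *
c=camera("top");cv2.imwrite("pics/t3.png",cv2.resize(c["frame"][140:340,140:540,::-1],(800,400),interpolation=3))
```

```text
(no output)
```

View pics/t3.png

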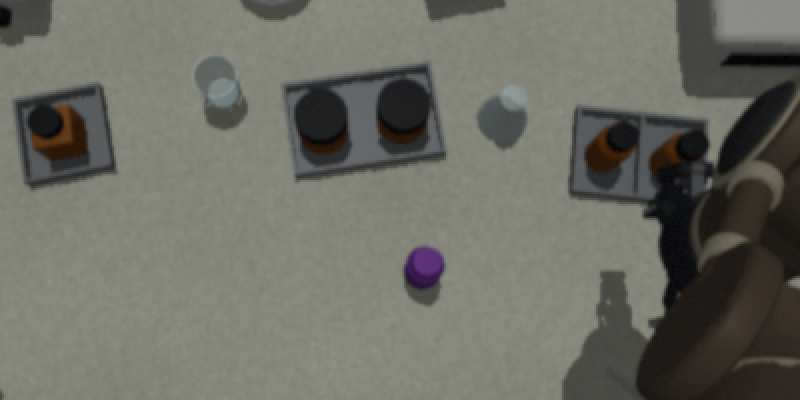

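All five stand upright in their trays: square bottle (58,132), jars (322,120) and (403,110), bottles (612,147) and (679,152), one each side of the divider. The beaker, flask and purple bottle haven't moved.

```bash
python3 -c "
from bench import *
print(hand_in())"
```

```text
the job is handed in; nothing more can be done
None
```

I handed the job in at about 37 s: both slim bottles, both jars and the square bottle stand upright in their trays, and the beaker, flask and purple look-alike were left untouched. I checked this in the last top-camera picture; `hand_in()` gave no verdict.

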